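Sweep the used caps through the gate

TASK

With the fingertips, gently sweep the three used blue caps lying on the deck of the sorting tray through the narrow green gate, one at a time, so that each drops into the slot beyond it. Only push them along the deck: do not pinch, press hard on or pick up any cap. The white cap must stay on the deck, clear of the gate, and leave the amber vial and everything else on the bench alone.

Things in the scene. Friction and masses are not known exactly. Their poses are not given: they have to be found in the camera images.
- tray: White and green sorting tray fixed to the bench, 324 x 270 mm (x, y). Origin on the bench, in mid-width; +x points along the grey deck to the gate and slot. The flat deck, 80 mm above the bench, runs from x = -185 to +74 mm and ends there in a sharp drop. Walls 6 mm thick rise 16 mm above it; inner faces: back x = -179, sides y = +-129 mm. Place and yaw vary.
- gate (a point): Middle of the gate (tray x = 71 mm, y = 0) at deck height; axes as the tray's. The gate is a 42 mm wide gap between green cheeks, x = 68 to 74 mm: room for one cap; the deck runs level through it. Two green funnel walls at 45 degrees, 16 mm high, lead to it: inner faces from (x -40, y +-129) to (x 68, y +-21 mm). A cap whose centre is pushed past x = 74 mm tips over the edge and drops.
- slot (a point): Middle of the slot's floor (tray x = 104 mm, y = 0), 6 mm above the bench; axes as the tray's. The slot is an open-topped pocket right beyond the gate, x = 74 to 134 mm, 110 mm wide (y), its outer walls 96 mm above the bench, the end wall clear.
- blue1: Used blue screw cap with a red septum, a solid disc 30 mm across and 14 mm high, 10 to 18 g, lying flat and loose on the tray's deck. Origin at the centre of its underside at the start, z up; it slides easily. All three blue caps are alike.
- blue1_center (a point): Centre of this blue cap, 7 mm above its underside.
- blue2: Used blue screw cap with a red septum, a solid disc 30 mm across and 14 mm high, 10 to 18 g, lying flat and loose on the tray's deck. Origin at the centre of its underside at the start, z up; it slides easily. All three blue caps are alike.
- blue2_center (a point): Centre of this blue cap, 7 mm above its underside.
- blue3: Used blue screw cap with a red septum, a solid disc 30 mm across and 14 mm high, 10 to 18 g, lying flat and loose on the tray's deck. Origin at the centre of its underside at the start, z up; it slides easily. All three blue caps are alike.
- blue3_center (a point): Centre of this blue cap, 7 mm above its underside.
- white_cap: Clean white cap of the same size and mass as the blue ones (30 mm across, 14 mm high), loose on the deck in a row with them; it must stay on the deck. Origin at the centre of its underside.
- white_cap_center (a point): Centre of the white cap.
- amber_vial: Small loose amber glass vial with a blue cap, 22 mm across and 47 mm high, standing on the deck near the back wall of the tray, about 165 mm behind the tray's origin. Origin at the centre of its underside. Bystander, leave alone.
- vial_rack: Bystander, leave alone: loose black rack of small blue-capped vials, 100 x 160 mm, 45 mm high. Origin under its centre.
- amber_bottle: Bystander, leave alone: loose brown glass bottle, 68 mm across, 150 mm high. Origin under its centre.
- solvent_bottle: Bystander, leave alone: loose clear glass bottle, 86 mm across, 180 mm high. Origin under its centre.
- beaker: Bystander, leave alone: loose glass beaker, 70 mm across, 85 mm high. Origin under its centre.
- tip_box: Bystander, leave alone: loose blue box with a clear cover, 120 x 85 mm, 67 mm high. Origin under its centre.
- marker: Bystander, leave alone: loose green marker pen lying on the bench, 130 mm long, 14 mm thick. Origin under its centre.

How it is judged (in metres and radians):
On the way, in this order (a step that is already met when the one before it is completed fails the run):
1. a first blue cap has dropped into the slot (((x of blue1_center in the frame of tray between 0.076 and 0.134 m and z of blue1_center in the frame of tray below 0.07 m) or (x of blue2_center in the frame of tray between 0.076 and 0.134 m and z of blue2_center in the frame of tray below 0.07 m) or (x of blue3_center in the frame of tray between 0.076 and 0.134 m and z of blue3_center in the frame of tray below 0.07 m))), for 0.2 s.
2. a second blue cap has dropped into the slot, separately from the first ((((x of blue1_center in the frame of tray between 0.076 and 0.134 m and z of blue1_center in the frame of tray below 0.07 m) and (x of blue2_center in the frame of tray between 0.076 and 0.134 m and z of blue2_center in the frame of tray below 0.07 m)) or ((x of blue1_center in the frame of tray between 0.076 and 0.134 m and z of blue1_center in the frame of tray below 0.07 m) and (x of blue3_center in the frame of tray between 0.076 and 0.134 m and z of blue3_center in the frame of tray below 0.07 m)) or ((x of blue2_center in the frame of tray between 0.076 and 0.134 m and z of blue2_center in the frame of tray below 0.07 m) and (x of blue3_center in the frame of tray between 0.076 and 0.134 m and z of blue3_center in the frame of tray below 0.07 m)))), for 0.2 s.
3. the third blue cap has dropped into the slot, separately from the second (x of blue1_center in the frame of tray between 0.076 and 0.134 m and z of each of blue1_center, blue2_center, blue3_center in the frame of tray below 0.07 m and x of blue2_center in the frame of tray between 0.076 and 0.134 m and x of blue3_center in the frame of tray between 0.076 and 0.134 m), for 0.2 s.
At the end, for the whole second after the job is handed in: All three blue caps lie at rest in the slot (centres below 70 mm over the bench), having dropped in one after another; the white cap rests on the deck, its centre at least 23 mm short of the gate's near side; the amber vial stands upright on the deck (all of step 3 and linear speed of each of blue1, blue2, blue3, white_cap below 0.02 m/s and x of white_cap_center in the frame of tray between -0.185 and 0.045 m and z of white_cap_center in the frame of tray between 0.08 and 0.1 m and angle between amber_vial's own z axis and vertical below 0.2 rad and z of amber_vial in the frame of tray above 0.075 m); the robot touches nothing.
It fails at once if a cap is picked up (its centre more than 25 mm above the deck) (z of any of blue1_center, blue2_center, blue3_center, white_cap_center in the frame of tray above 0.105 m).
It fails at once if a cap is pinched, or pressed with more than 20 N (contact force between the fingers and blue1 above 20 N or contact force between the fingers and blue2 above 20 N or contact force between the fingers and blue3 above 20 N or contact force between the fingers and white_cap above 20 N).
It fails at once if the white cap goes into the gate (x of white_cap_center in the frame of tray above 0.062 m).
It fails at once if the amber vial is knocked over or moved by more than 30 mm (angle between amber_vial's own z axis and vertical above 0.4 rad or distance of amber_vial from where it was at the start of the episode above 0.03 m).
It fails at once if something else on the bench is moved by more than 30 mm (distance of any of vial_rack, amber_bottle, solvent_bottle, beaker, tip_box, marker from where it was at the start of the episode above 0.03 m).
It also fails if it takes over 72 s, if anything falls off the work surface, if the arm or the gripper's body presses on something with over 40 N, if the wrist force passes 120 N, or if a joint passes its speed limit or range.

ROBOT

A 6-joint arm with a two-finger parallel gripper is mounted at the origin on the work surface. World frame = base frame: x ahead of the robot, y to its left, z up, the work surface at z = 0. Lengths are in mm, angles in rad, forces in N, time in s.
With the tool pointing down it reaches from about 350 to 775 mm from the base axis. Payload 7.3 kg.
Tool frame: the origin (TCP) lies midway between the tips of the shut fingers; the grasp point (between the pads) lies 19 mm behind it (bot.grip_depth is the distance from the TCP to the grasp point, in mm); z points along the fingers, x is the direction in which the jaws open and shut, and the axes are right-handed (so a half turn about z gives the same grasp; the last joint's range is limited). The gripper opens to 92 mm and grips with 3 to 60 N. Pads are 19 mm wide; open, the fingers measure 130 mm over their backs; the gripper's body (75 mm by 190 mm) begins 47 mm behind the grasp point.
Start: joints at [1.056, 0.342, 1.524, -0, 1.275, -0.146], TCP at [189.247, 489.725, 226.741] pointing down, gripper open.
Joint ranges: [-2.53, 2.53], [-0.77, 2.02], [0.04, 2.7], [-1, 4.14], [0.28, 2.66], [-3.11, 3.11]. Speed limits (rad/s): [2.57, 2.57, 3.14, 3.14, 3.14, 3.14].

INTERFACE

Orientations are given as [roll, pitch, yaw] about the fixed x, y, z axes, in that order (R = Rz(yaw) Ry(pitch) Rx(roll)).
In Python, from plant import bot gives the robot as it stands. The module is installed in compiled form; this text tells all that it offers.
- The arm moves only by the shell command python3 -m inch 'ROWS'. ROWS is JSON, a list that holds one entry, the list of rows, each a list of 7 numbers: the shift along the tool's x, y, z each as a share of 0.2 m, from -1 to 1, then the turn, a rotation vector about the tool's x, y, z each as a share of 45 degrees, from -1 to 1, then the closure, from -1 (fully open) to 1 (shut), so that 0 is half open. A call has exactly 10 rows; each row is the pose to reach, as a shift and turn from the pose commanded when the call began, along the tool's axes at that moment; what a row does not reach only later rows make up. A row lasts 1/8 s, in which the tool goes at most 62.5 mm and 10.7 degrees, less where a joint would pass 70% of its speed; a pose out of reach is approached as far as the arm can. A call with a number of a shift or a turn outside -1 to 1 is refused whole. A call with a gripper value outside its range is refused whole. The fingers move at their own pace and stop on an object; the grip force is fixed at half the most. Time passes only in rows, so rows that repeat a pose let the fingers close, or fill a call up. It gives the time, the measured TCP pose, the force and the opening at its end, in the units of the state.
- bot.get_obs(): the state, without advancing time (a new reading comes with each control period).
- bot.capture(name): name is "scene" or "top" or "wrist"; returns the picture (400x640x3 uint8, red, green, blue); there is no depth.
- bot.camera_params(name): a dict with "fx", "fy", "cx", "cy" (pixels), "k1" (the pictures are not rectified: a ray, as slopes to the right and down, at radius r is drawn at 1 + k1 r^2 times it, then the intrinsics apply), "R" (3x3) and "t" (3): a world point X has camera coordinates R X + t; the wrist camera has in their place "T_tool_cam" (4x4, takes a point from camera to tool coordinates, whose origin is the TCP and whose axes are the tool frame's). Camera axes: x right, y down, z forward; pixel columns grow to the right and rows downward; lengths in mm; the calibration is good to about 2 mm. A picture is of the moment at which its call begins: read the wrist's pose just before it. camera_params takes no time and is no camera call.
- bot.close_job(): hands the job in, once; it reports no verdict.
The state is a dict: "time": time; "joint_positions": joint angles; "dq": joint speeds; "tau": joint torques, N m; "tool_pos": TCP position; "tcp_rot": TCP orientation; "contact_force": force on the tool from outside, world axes, zero at the start; "moment": the same for the moment, N m; "grip_width": finger opening in mm.
Only numpy, scipy, OpenCV 4.12 (cv2) and the standard library are available. Lean on these libraries where they do the work, as an engineer would, in place of code of your own. Each camera call takes 0.05 s, during which the arm holds its last target.

## Working session

There is one attempt and no reset: what is moved stays moved. The work goes in short steps, Python scripts to look and compute and a shell command to move; the robot and the scene stay as the last step left them, time stands still between calls to the robot, and variables do not carry over. Pictures are saved under pics/ and viewed, and the job is handed in when it is done.

```bash
mkdir -p pics; python3 - <<'E'
from plant import bot
import cv2
print(bot.get_obs())
for n in ("top","scene"):
    im=bot.capture(n); cv2.imwrite(f"pics/{n}0.png",im[:,:,::-1]); print(n,bot.camera_params(n))
print(bot.camera_params("wrist"))
E
```

```text
{'time': 0.0, 'joint_positions': array([ 1.05598663e+00,  3.42702094e-01,  1.52501478e+00, -1.68165853e-05,
        1.27536050e+00, -1.45975123e-01]), 'dq': array([ 0.00098065,  0.00164998, -0.00178424, -0.00065085,  0.00013226,
       -0.00079855]), 'tau': array([-1.77945174e-03, -4.31232190e+01, -2.44211984e+01,  7.16698333e-02,
        5.59657509e-02, -1.19008469e-04]), 'tool_pos': array([189.05267573, 489.35586521, 226.05643512]), 'tcp_rot': array([-3.14139260e+00,  1.47126161e-03,  1.20196681e+00]), 'contact_force': array([-0.15493916, -0.23402879,  0.24971145]), 'moment': array([ 0.00187307, -0.00624186, -0.01846457]), 'grip_width': 91.56887541783811}
top {'fx': 438.92877928885736, 'fy': 438.92877928885736, 'cx': 328.0492160219716, 'cy': 203.02137094022814, 'k1': 0.03942151492309942, 'R': array([[ 0.01064058, -0.99981616,  0.01595041],
       [-0.99090017, -0.01268344, -0.13399995],
       [ 0.13417762, -0.01437942, -0.99085296]]), 't': array([ -28.9702664 ,  583.86143533, 1451.30858927])}
scene {'fx': 401.9852547936065, 'fy': 401.9852547936065, 'cx': 314.00207938660265, 'cy': 196.30838968096245, 'k1': -0.015123018090848744, 'R': array([[-0.14018247,  0.99005787,  0.01158814],
       [ 0.80305414,  0.1205352 , -0.58358831],
       [-0.57918298, -0.07250295, -0.81196699]]), 't': array([  72.04058138, -417.40144184, 1622.6113517 ])}
{'fx': 301.89123590087036, 'fy': 301.89123590087036, 'cx': 325.0779244921164, 'cy': 197.084810675197, 'k1': -0.039117919134111265, 'T_tool_cam': array([[ 9.99999275e-01, -1.00750545e-03,  6.59605499e-04,
         4.85911228e-01],
       [ 7.63087327e-04,  9.53896951e-01,  3.00133343e-01,
        -8.05805547e+01],
       [-9.31581654e-04, -3.00132622e-01,  9.53897029e-01,
        -1.56905384e+02],
       [ 0.00000000e+00,  0.00000000e+00,  0.00000000e+00,
         1.00000000e+00]])}
```

View pics/top0.png

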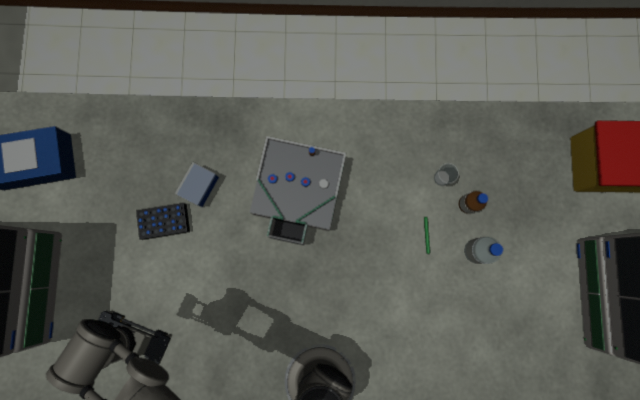

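View pics/scene0.png

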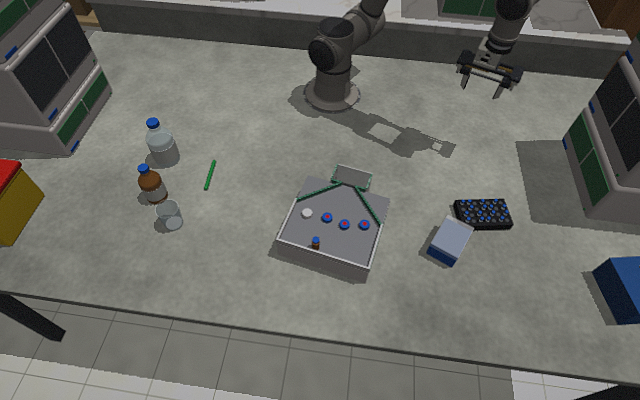

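The top view shows the tray with its gate at about (291,220), facing the robot. The blue caps are at (272,179), (290,177) and (305,182), the white cap at (323,184), and the vial at (312,152).

```bash
cat > h.py <<'E'
import numpy as np, cv2
from scipy.spatial.transform import Rotation as Ro
def und(p,u,v):
    a=np.array([(u-p['cx'])/p['fx'],(v-p['cy'])/p['fy']]); s=a.copy()
    for _ in range(20): s=a/(1+p['k1']*(s@s))
    return np.array([s[0],s[1],1.])
def pose(p,obs=None):
    if 'R' in p: R=np.array(p['R']); return R.T, -R.T@np.array(p['t'])
    T=np.array(p['T_tool_cam']); Rt=Ro.from_euler('xyz',obs['tcp_rot']).as_matrix()
    return Rt@T[:3,:3], Rt@T[:3,3]+np.array(obs['tool_pos'])
def cast(p,u,v,z,obs=None):
    R,c=pose(p,obs); d=R@und(p,u,v); return c+d*(z-c[2])/d[2]
def proj(p,X,obs=None):
    R,c=pose(p,obs); q=R.T@(np.array(X)-c); s=q[:2]/q[2]; s=s*(1+p['k1']*(s@s))
    return np.array([p['fx']*s[0]+p['cx'],p['fy']*s[1]+p['cy']])
E
python3 - <<'E'
import cv2
a=cv2.imread('pics/top0.png')[125:255,235:365]; cv2.imwrite('pics/topc.png',cv2.resize(a,None,fx=4.6,fy=4.6,interpolation=cv2.INTER_CUBIC))
E
```

```text
(no output)
```

View pics/topc.png

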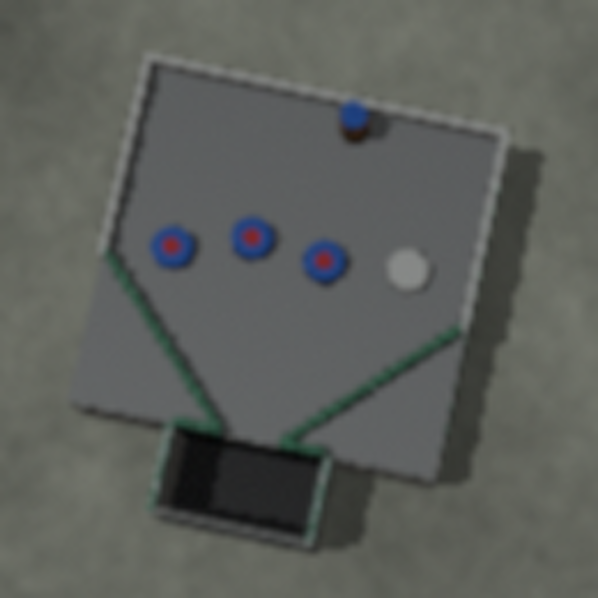

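The crop shows the back corners at (150,58) and (505,128), and the deck front corners at (77,403) and (437,480). The funnel and gate are visible between them.

```bash
cat > m.py <<'E'
from plant import bot
from h import *
p=bot.camera_params('top')
f=lambda c,z: cast(p,c[0]/4.6+235-.4,c[1]/4.6+125-.4,z)
pts=[((150,56),96,(-185,-135)),((507,128),96,(-185,135)),((75,403),80,(74,-135)),((437,481),80,(74,135)),((153,515),96,(134+3,-58)),((316,548),96,(137,58))]
W=np.array([f(c,z)[:2] for c,z,_ in pts]); T=np.array([t for *_,t in pts],float)
# +y side sign: try both, rigid fit
def fit(T,W):
    a,b=T.mean(0),W.mean(0); U,S,V=np.linalg.svd((T-a).T@(W-b)); R=V.T@np.diag([1,np.sign(np.linalg.det(V.T@U.T))])@U.T
    return R,b-R@a,S
for s in (1,-1):
    R,t,S=fit(T*[1,s],W); res=W-(T*[1,s]@R.T+t); print(s,t,np.arctan2(R[1,0],R[0,0]),np.abs(res).max(),res.round(1).tolist())
    if np.abs(res).max()<15: best=(R,t)
R,t=best
for n,c in dict(b1=(173,246),b2=(252,238),b3=(324,261),w=(408,269)).items():
    w=f(c,94); print(n,w.round(1),(R.T@(w[:2]-t)).round(1))
w=f((354,113),127);print('vial',w.round(1),(R.T@(w[:2]-t)).round(1))
np.savez('tray.npz',R=R,t=t)
E
python3 m.py
```

```text
1 [589.85222159  88.40784241] 2.951308023605819 3.992042188847236 [[-1.1, -2.8], [0.7, 4.0], [2.3, -3.7], [0.6, 2.6], [-1.3, 0.3], [-1.2, -0.3]]
-1 [589.87746635  88.54482358] 2.9673798854679116 264.5888146867453 [[47.3, 259.6], [-48.8, -264.6], [51.4, 262.8], [-48.1, -261.9], [20.1, 116.4], [-21.9, -112.4]]
b1 [657.2 163.1  94. ] [-52.  -86.1]
b2 [663.8 106.9  94. ] [-69.1 -32.2]
b3 [647.8  55.1  94. ] [-63.2  21.7]
w [642.8  -5.   94. ] [-69.7  81.7]
vial [748.   34.5 127. ] [-165.5   23. ]
```

```bash
cat > go.py <<'E'
# usage: go.py x y z push_dir_deg : TCP target in tray frame (mm, z world); push dir angle in tray frame -> tool -y along it
from plant import bot
from h import *
import sys
x,y,z,a=map(float,sys.argv[1:5])
D=np.load('tray.npz'); R,t=D['R'],D['t']
o=bot.get_obs(); P=o['tool_pos']; 
d=R@np.array([np.cos(np.radians(a)),np.sin(np.radians(a))])
# tool y=(sin yaw,-cos yaw) = -d
yaw=np.arctan2(-d[0],d[1])
w=np.r_[t+R@[x,y],z]
Rt=Ro.from_euler('xyz',o['tcp_rot']); Rg=Ro.from_euler('xyz',[np.pi,0,yaw])
s=Rt.inv().apply(w-P)/200; r=(Rt.inv()*Rg).as_rotvec()/(np.pi/4)
c=R.T@(P[:2]-t)
print('t',round(o['time'],2),'now tray',c.round(1),'z',P[2].round(1),'F',o['contact_force'].round(1),'grip',round(o['grip_width'],1))
print('world',w.round(1),'shift units',s.round(3),'turn units',r.round(3))
E
python3 go.py -60 0 240 0
```

```text
t 0.1 now tray [ 469.4 -317.9] z 226.1 F [-0.1  0.8 -0.1] grip 91.5
world [648.8  77.1 240. ] shift units [-1.095  2.887 -0.069] turn units [-0.     0.002 -0.227]
```

```bash
python3 -m inch '[[[-0.1,0.25,0,0,0,0,0.74],[-0.19,0.5,-0.03,0,0,0,0.74],[-0.29,0.75,-0.05,0,0,0,0.74],[-0.38,1,-0.07,0,0,0,0.74],[-0.38,1,-0.07,0,0,0,0.74],[-0.38,1,-0.07,0,0,0,0.74],[-0.38,1,-0.07,0,0,0,0.74],[-0.38,1,-0.07,0,0,0,0.74],[-0.38,1,-0.07,0,0,0,0.74],[-0.38,1,-0.07,0,0,0,0.74]]]'
python3 -m inch '[[[-0.1,0.25,0,0,0,0,0.74],[-0.19,0.5,0,0,0,0,0.74],[-0.29,0.75,0,0,0,0,0.74],[-0.38,1,0,0,0,0,0.74],[-0.38,1,0,0,0,0,0.74],[-0.38,1,0,0,0,0,0.74],[-0.38,1,0,0,0,0,0.74],[-0.38,1,0,0,0,0,0.74],[-0.38,1,0,0,0,0,0.74],[-0.38,1,0,0,0,0,0.74]]]'
python3 go.py -60 0 240 0
```

```text
time: 1.35
tool_pos: [348.1, 347.0, 240.7]
tcp_rot: [-3.142, -0.0, 1.203]
contact_force: [0.3, -0.4, 0.2]
grip_width: 12.0
time: 2.6
tool_pos: [507.4, 204.0, 240.8]
tcp_rot: [3.141, -0.0, 1.203]
contact_force: [0.2, -0.1, 0.3]
grip_width: 12.0
t 2.6 now tray [102.8 -97.9] z 240.8 F [ 0.2 -0.1  0.3] grip 12.0
world [648.8  77.1 240. ] shift units [-0.338  0.888  0.004] turn units [ 0.    -0.    -0.227]
```

```bash
python3 -m inch '[[[-0.08,0.22,0,0,0,-0.06,0.74],[-0.17,0.44,0,0,0,-0.12,0.74],[-0.25,0.67,0,0,0,-0.18,0.74],[-0.34,0.89,0,0,0,-0.227,0.74],[-0.34,0.89,0,0,0,-0.227,0.74],[-0.34,0.89,0,0,0,-0.227,0.74],[-0.34,0.89,0,0,0,-0.227,0.74],[-0.34,0.89,0,0,0,-0.227,0.74],[-0.34,0.89,0,0,0,-0.227,0.74],[-0.34,0.89,0,0,0,-0.227,0.74]]]'
python3 - <<'E'
from plant import bot
import cv2,pickle
o=bot.get_obs(); im=bot.capture('wrist'); cv2.imwrite('pics/w1.png',im[:,:,::-1]); pickle.dump(o,open('o1.pkl','wb'))
E
```

```text
time: 3.85
tool_pos: [649.0, 76.4, 240.9]
tcp_rot: [3.141, -0.0, 1.381]
contact_force: [-0.2, -0.4, 0.6]
grip_width: 12.1
```

View pics/w1.png

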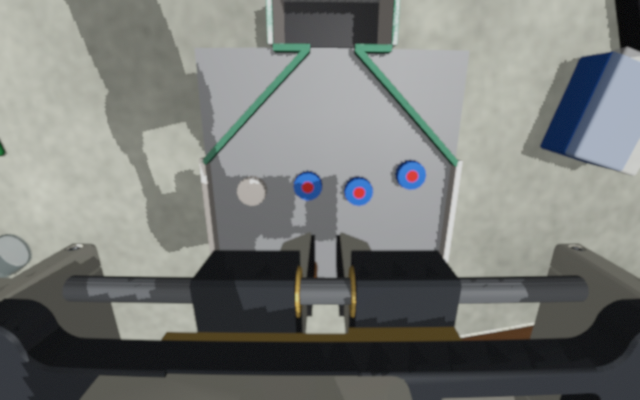

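The wrist view shows the gate at the top around (333,48). The blue caps are at (307,186), (358,191) and (411,175), and the white cap at (251,192).

```bash
cat > caps.py <<'E'
from h import *
def caps(im,p,o,R,t):
    hsv=cv2.cvtColor(im,cv2.COLOR_RGB2HSV); out=[]
    m=((hsv[...,0]>100)&(hsv[...,0]<130)&(hsv[...,1]>120)).astype(np.uint8)
    r=(((hsv[...,0]<10)|(hsv[...,0]>170))&(hsv[...,1]>90)).astype(np.uint8)
    n,l,s,c=cv2.connectedComponentsWithStats(r)
    for k in range(1,n):
        if s[k,4]<15: continue
        x,y=c[k].astype(int); b=m[max(0,y-16):y+16,max(0,x-16):x+16].sum()
        if b<60: continue
        w=cast(p,*c[k],94,o)
        out.append((c[k].round(1),s[k,4],(R.T@(w[:2]-t)).round(1)))
    return out
E
python3 - <<'E'
from plant import bot
from h import *; from caps import caps
import pickle
o=pickle.load(open('o1.pkl','rb')); p=bot.camera_params('wrist'); im=cv2.imread('pics/w1.png')[:,:,::-1].copy()
D=np.load('tray.npz');R,t=D['R'],D['t']
for c in caps(im,p,o,R,t): print(c)
T=lambda u,v,z:(R.T@(cast(p,u,v,z,o)[:2]-t)).round(1)
print('white',T(251,191,94))
hsv=cv2.cvtColor(im,cv2.COLOR_RGB2HSV); g=(hsv[...,0]>60)&(hsv[...,0]<95)&(hsv[...,1]>80)
for v in range(60,156,12):
    u=np.where(g[v,195:470])[0]+195; a=u[u<333];b=u[u>333]
    A,B=T(a.max()+1,v,96),T(b.min(),v,96); print(v,a.min(),a.max(),b.min(),b.max(),A,A[0]+abs(A[1]),B,B[0]+abs(B[1]))
print('front',T(197,50,80),T(467,50,80)); print('gate',T(308,50,96),T(358,50,96))
cv2.imwrite('pics/w1c.png',cv2.resize(im[0:210,180:480,::-1],None,fx=2.6,fy=2.6,interpolation=cv2.INTER_CUBIC))
E
```

```text
(array([411.8, 176. ]), np.int32(74), array([-52.6, -89.9]))
(array([307.3, 187.2]), np.int32(71), array([-64.6,  18.6]))
(array([358.8, 192.4]), np.int32(72), array([-70.3, -35.4]))
white [-68.7  77.9]
60 293 301 362 370 [57.9 21.3] 79.2 [ 58.  -34.2] 92.2
72 282 290 372 380 [47.6 31.8] 79.4 [ 47.6 -43.8] 91.4
84 271 279 383 391 [37.  42.5] 79.5 [ 37.  -54.7] 91.7
96 260 268 393 401 [26.2 53.4] 79.6 [ 26.2 -64.8] 91.0
108 249 257 404 412 [15.2 64.6] 79.8 [ 15.2 -76.1] 91.3
120 239 246 414 422 [ 4.  76.1] 80.1 [  4.  -86.8] 90.8
132 228 235 424 432 [-7.5 87.8] 80.3 [ -7.5 -97.7] 90.2
144 217 224 435 442 [-19.2  99.9] 80.7 [ -19.3 -109.9] 90.60000000000001
front [ 69.9 124.3] [  70.  -138.1]
gate [66.5 15.6] [ 66.5 -30.2]
```

View pics/w1c.png

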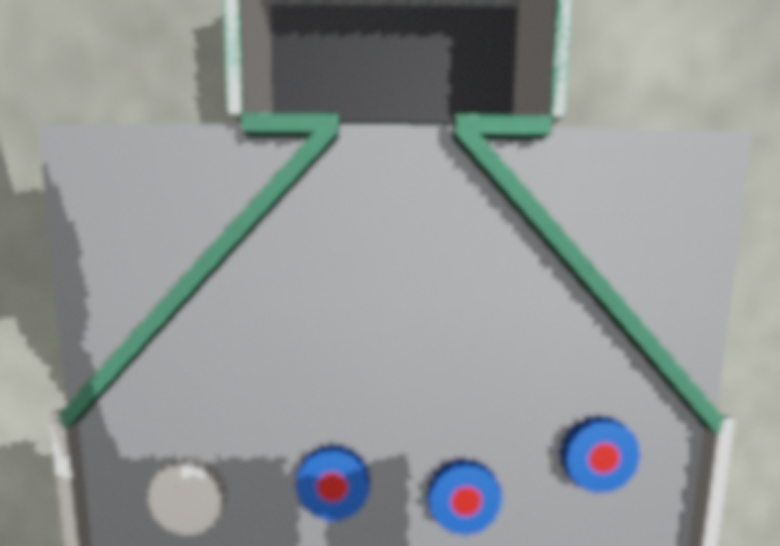

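```bash
python3 - <<'E'
from plant import bot
from h import *; from caps import caps
import pickle
from scipy.optimize import least_squares
o=pickle.load(open('o1.pkl','rb')); p=bot.camera_params('wrist'); im=cv2.imread('pics/w1.png')[:,:,::-1].copy()
D=np.load('tray.npz');R,t=D['R'],D['t']
hsv=cv2.cvtColor(im,cv2.COLOR_RGB2HSV); g=(hsv[...,0]>60)&(hsv[...,0]<95)&(hsv[...,1]>80)
A=[];B=[]
for v in range(58,156,3):
    u=np.where(g[v,195:470])[0]+195; A.append(cast(p,u[u<333].max()+.5,v,96,o)[:2]); B.append(cast(p,u[u>333].min()-.5,v,96,o)[:2])
F=[cast(p,u,49.5,80,o)[:2] for u in (197,467)]  # deck front edge
A=np.array(A);B=np.array(B)
def rot(a): return np.array([[np.cos(a),-np.sin(a)],[np.sin(a),np.cos(a)]])
def res(q):
    f=lambda P:(P-q[:2])@rot(q[2])
    a,b=f(A),f(B); return np.r_[a[:,0]+a[:,1]-89,b[:,0]-b[:,1]-89]
s=least_squares(res,[*t,np.arctan2(R[1,0],R[0,0])],loss='soft_l1'); print(s.x,np.abs(s.fun).max())
R,t=rot(s.x[2]),s.x[:2]; np.savez('tray.npz',R=R,t=t)
T=lambda w:(R.T@(w[:2]-t)).round(1)
print('front',[T(np.array(f)) for f in F],'gate',T(cast(p,309.5,49,96,o)),T(cast(p,355.5,49,96,o)))
for c in caps(im,p,o,R,t): print(c)
print('white',T(cast(p,251,191,94,o)))
pt=bot.camera_params('top')
for n,c in dict(b1=(173,246),b2=(252,238),b3=(324,261),w=(408,269)).items(): print(n,T(cast(pt,c[0]/4.6+234.6,c[1]/4.6+124.6,94)))
E
python3 go.py -111 -38 100 14
```

```text
[594.29667437  93.01194239   2.94189716] 0.489140821152219
front [array([ 72.6, 130.3]), array([  75.2, -132. ])] gate [70.6 20.2] [ 71.  -21.9]
(array([411.8, 176. ]), np.int32(74), array([-48.3, -85. ]))
(array([307.3, 187.2]), np.int32(71), array([-61.3,  23.4]))
(array([358.8, 192.4]), np.int32(72), array([-66.5, -30.7]))
white [-66.   82.6]
b1 [-47.7 -81.2]
b2 [-65.4 -27.4]
b3 [-59.9  26.5]
w [-67.   86.4]
t 3.9 now tray [-56.9   5.5] z 240.8 F [-0.2 -0.4  1.1] grip 12.3
world [710.6 108.2 100. ] shift units [0.215 0.272 0.704] turn units [ 0.    -0.    -0.299]
```

```bash
python3 go.py -105 -40 110 14
python3 -m inch '[[[0.04,0.05,0,0,0,-0.06,0.74],[0.09,0.1,0.05,0,0,-0.12,0.74],[0.13,0.15,0.15,0,0,-0.18,0.74],[0.18,0.2,0.25,0,0,-0.24,0.74],[0.22,0.24,0.35,0,0,-0.299,0.74],[0.22,0.24,0.45,0,0,-0.299,0.74],[0.22,0.24,0.55,0,0,-0.299,0.74],[0.22,0.24,0.65,0,0,-0.299,0.74],[0.22,0.24,0.65,0,0,-0.299,0.74],[0.22,0.24,0.65,0,0,-0.299,0.74]]]'
python3 go.py -105 -40 86 14
python3 - <<'E'
from plant import bot
import cv2
im=bot.capture('wrist'); cv2.imwrite('pics/w2.png',im[:,:,::-1])
E
```

```text
t 3.9 now tray [-56.9   5.5] z 240.8 F [-0.2 -0.4  1.1] grip 12.3
world [705.1 111.4 110. ] shift units [0.225 0.242 0.654] turn units [ 0.    -0.    -0.299]
time: 5.15
tool_pos: [705.0, 110.5, 111.1]
tcp_rot: [3.141, -0.0, 1.616]
contact_force: [-0.3, -0.4, 0.6]
grip_width: 12.1
t 5.15 now tray [-105.   -39.1] z 111.1 F [-0.3 -0.4  0.6] grip 12.1
world [705.1 111.4  86. ] shift units [0.005 0.001 0.126] turn units [ 0.001 -0.     0.   ]
```

View pics/w2.png

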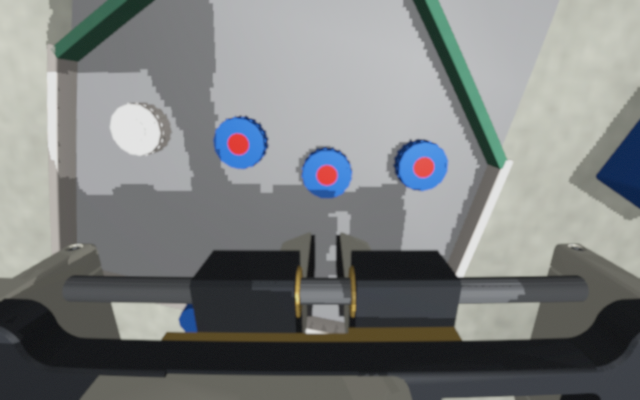

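The cap (327,175) sits centred ahead of the fingers. I'll lower and push.

```bash

python3 -m inch '[[[0.005,0,0.05,0,0,0,0.74],[0.005,0,0.1,0,0,0,0.74],[0.005,0,0.125,0,0,0,0.74],[0.005,-0.03,0.125,0,0,0,0.74],[0.005,-0.06,0.125,0,0,0,0.74],[0.005,-0.09,0.125,0,0,0,0.74],[0.005,-0.13,0.125,0,0,0,0.74],[0.005,-0.17,0.125,0,0,0,0.74],[0.005,-0.21,0.125,0,0,0,0.74],[0.005,-0.25,0.125,0,0,0,0.74]]]'
python3 go.py 22 -9 86 14
python3 - <<'E'
from plant import bot
import cv2
im=bot.capture('wrist'); cv2.imwrite('pics/w3.png',im[:,:,::-1])
E
```

```text
time: 6.45
tool_pos: [654.0, 109.1, 85.9]
tcp_rot: [3.141, -0.0, 1.615]
contact_force: [0.9, 0.3, 0.4]
grip_width: 12.2
t 6.45 now tray [-55.4 -27.6] z 85.9 F [0.9 0.3 0.4] grip 12.2
world [574.5 106.2  86. ] shift units [ 0.003 -0.398 -0.001] turn units [ 0. -0. -0.]
```

View pics/w3.png

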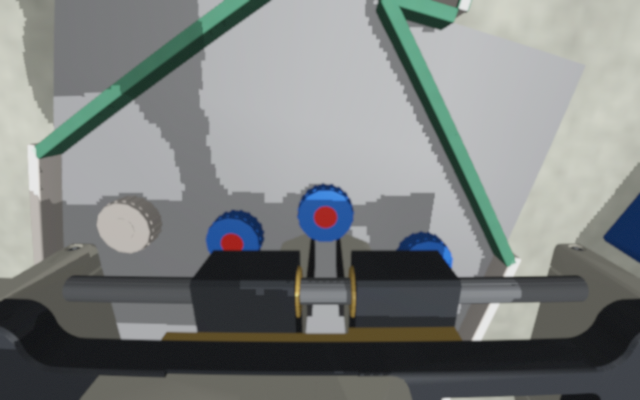

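The cap is held at (325,215) against both fingertips, and its neighbours are untouched. I'll keep pushing.

```bash

python3 -m inch '[[[0,-0.04,0,0,0,0,0.74],[0,-0.085,0,0,0,0,0.74],[0,-0.13,0,0,0,0,0.74],[0,-0.175,0,0,0,0,0.74],[0,-0.22,0,0,0,0,0.74],[0,-0.265,0,0,0,0,0.74],[0,-0.31,0,0,0,0,0.74],[0,-0.35,0,0,0,0,0.74],[0,-0.38,0,0,0,0,0.74],[0,-0.4,0,0,0,0,0.74]]]'
python3 go.py 55 -2 86 0
python3 - <<'E'
from plant import bot
from h import *; from caps import caps
D=np.load('tray.npz');R,t=D['R'],D['t']
o=bot.get_obs(); im=bot.capture('wrist'); cv2.imwrite('pics/w4.png',im[:,:,::-1])
for c in caps(im,bot.camera_params('wrist'),o,R,t): print(c)
E
```

```text
time: 7.75
tool_pos: [574.3, 105.5, 85.8]
tcp_rot: [3.141, -0.0, 1.615]
contact_force: [-0.6, 1.0, -0.2]
grip_width: 11.8
t 7.75 now tray [22.  -8.3] z 85.8 F [-0.6  1.  -0.2] grip 11.8
world [540.8 105.9  86. ] shift units [ 0.009 -0.167 -0.001] turn units [ 0.    -0.     0.311]
(array([325.1, 216.6]), np.int32(335), array([44.2, -2.9]))
```

View pics/w4.png

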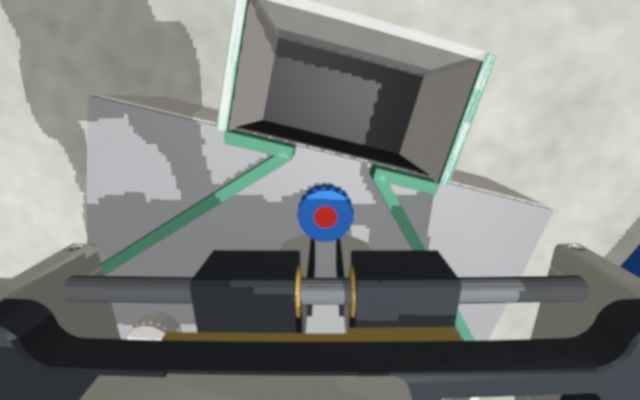

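```bash

python3 -m inch '[[[0.001,-0.02,0,0,0,0.04,0.74],[0.002,-0.04,0,0,0,0.09,0.74],[0.003,-0.06,0,0,0,0.14,0.74],[0.005,-0.085,0,0,0,0.19,0.74],[0.006,-0.11,0,0,0,0.25,0.74],[0.008,-0.135,0,0,0,0.3,0.74],[0.009,-0.158,0,0,0,0.311,0.74],[0.009,-0.158,0,0,0,0.311,0.74],[0.009,-0.158,0,0,0,0.311,0.74],[0.009,-0.158,0,0,0,0.311,0.74]]]'
python3 go.py 20 -2 86 0
python3 - <<'E'
from plant import bot
import cv2
im=bot.capture('wrist'); cv2.imwrite('pics/w5.png',im[:,:,::-1])
E
```

```text
time: 9.05
tool_pos: [543.2, 105.9, 85.7]
tcp_rot: [3.141, -0.0, 1.371]
contact_force: [0.1, 0.5, -0.9]
grip_width: 12.1
t 9.05 now tray [52.7 -2.5] z 85.7 F [ 0.1  0.5 -0.9] grip 12.1
world [575.1  98.9  86. ] shift units [-0.002  0.163 -0.001] turn units [ 0. -0. -0.]
```

View pics/w5.png

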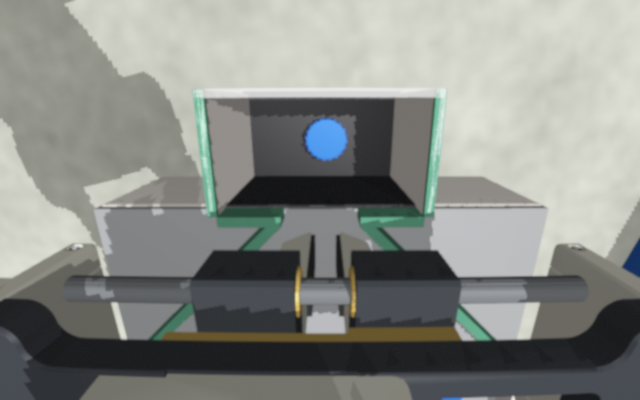

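The first cap is in the slot at (326,139). Next is blue3.

```bash
python3 go.py -100.5 31.3 112 -11.4
```

```text
t 9.1 now tray [52.7 -2.5] z 85.7 F [ 0.2  0.  -0.4] grip 11.8
world [686.6  42.4 112. ] shift units [-0.169  0.766 -0.132] turn units [ 0.    -0.     0.253]
```

```bash

python3 -m inch '[[[0,0.05,-0.08,0,0,0,0.74],[-0.02,0.15,-0.16,0,0,0.05,0.74],[-0.06,0.3,-0.16,0,0,0.1,0.74],[-0.1,0.45,-0.16,0,0,0.15,0.74],[-0.14,0.6,-0.16,0,0,0.2,0.74],[-0.169,0.766,-0.16,0,0,0.253,0.74],[-0.169,0.766,-0.16,0,0,0.253,0.74],[-0.169,0.766,-0.16,0,0,0.253,0.74],[-0.169,0.766,-0.132,0,0,0.253,0.74],[-0.169,0.766,-0.132,0,0,0.253,0.74]]]'
python3 go.py -100.5 31.3 86 -11.4
python3 - <<'E'
from plant import bot
from h import *; from caps import caps
D=np.load('tray.npz');R,t=D['R'],D['t']
o=bot.get_obs(); im=bot.capture('wrist'); cv2.imwrite('pics/w6.png',im[:,:,::-1])
for c in caps(im,bot.camera_params('wrist'),o,R,t): print(c)
E
```

```text
time: 10.35
tool_pos: [685.5, 42.9, 111.7]
tcp_rot: [-3.14, 0.0, 1.173]
contact_force: [0.5, -1.1, -0.2]
grip_width: 11.8
t 10.35 now tray [-99.4  31. ] z 111.7 F [ 0.5 -1.1 -0.2] grip 11.8
world [686.6  42.4  86. ] shift units [-0.     0.006  0.128] turn units [-0.002  0.     0.001]
(array([505.2, 117.6]), np.int32(309), array([-48.1, -84.5]))
(array([323.6, 175.4]), np.int32(269), array([-60.9,  23.6]))
```

View pics/w6.png

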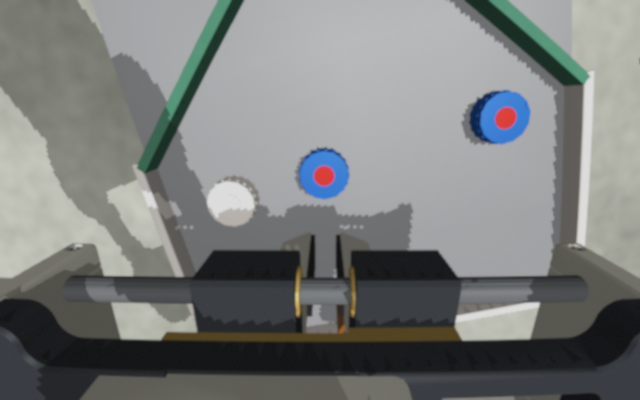

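Blue3 is centred ahead at (324,175) and the white cap is clear at (232,203). I'll push.

```bash

python3 -m inch '[[[0,0.005,0.05,0,0,0,0.74],[0,0.005,0.1,0,0,0,0.74],[0,0.005,0.128,0,0,0,0.74],[0,-0.03,0.128,0,0,0,0.74],[0,-0.06,0.128,0,0,0,0.74],[0,-0.09,0.128,0,0,0,0.74],[0,-0.13,0.128,0,0,0,0.74],[0,-0.17,0.128,0,0,0,0.74],[0,-0.21,0.128,0,0,0,0.74],[0,-0.25,0.128,0,0,0,0.74]]]'
python3 go.py 22 6.5 86 -11.4
python3 - <<'E'
from plant import bot
from h import *; from caps import caps
D=np.load('tray.npz');R,t=D['R'],D['t']
o=bot.get_obs(); im=bot.capture('wrist'); cv2.imwrite('pics/w7.png',im[:,:,::-1])
for c in caps(im,bot.camera_params('wrist'),o,R,t): print(c)
E
```

```text
time: 11.65
tool_pos: [639.9, 62.0, 86.6]
tcp_rot: [3.141, -0.0, 1.172]
contact_force: [0.0, -0.0, -0.3]
grip_width: 12.1
t 11.65 now tray [-50.8  21.4] z 86.6 F [ 0.  -0.  -0.3] grip 12.1
world [571.4  91.   86. ] shift units [ 0.001 -0.372  0.003] turn units [ 0. -0.  0.]
(array([515.9, 214.1]), np.int32(313), array([-47.8, -84.5]))
(array([325.1, 216.3]), np.int32(332), array([-28.5,  16.3]))
```

View pics/w7.png

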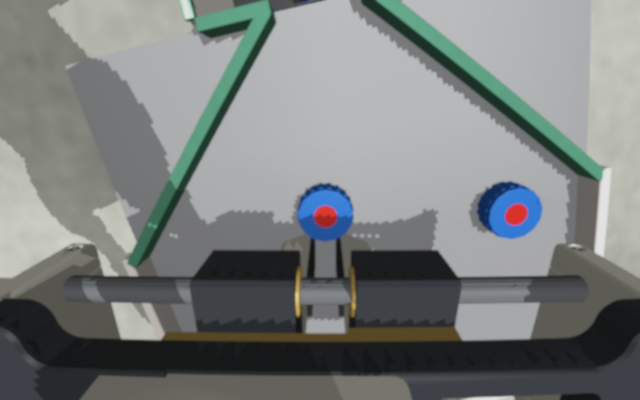

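Blue3 is held at (325,216). I'll keep pushing.

```bash

python3 -m inch '[[[0,-0.04,0,0,0,0,0.74],[0,-0.08,0,0,0,0,0.74],[0,-0.12,0,0,0,0,0.74],[0,-0.16,0,0,0,0,0.74],[0,-0.2,0,0,0,0,0.74],[0,-0.24,0,0,0,0,0.74],[0,-0.28,0,0,0,0,0.74],[0,-0.32,0,0,0,0,0.74],[0,-0.35,0,0,0,0,0.74],[0,-0.372,0,0,0,0,0.74]]]'
python3 go.py 53 0 86 0
python3 - <<'E'
from plant import bot
from h import *; from caps import caps
D=np.load('tray.npz');R,t=D['R'],D['t']
o=bot.get_obs(); im=bot.capture('wrist'); cv2.imwrite('pics/w8.png',im[:,:,::-1])
for c in caps(im,bot.camera_params('wrist'),o,R,t): print(c)
E
```

```text
time: 12.95
tool_pos: [571.5, 90.8, 86.6]
tcp_rot: [3.142, -0.0, 1.172]
contact_force: [0.1, 0.3, 0.3]
grip_width: 12.1
t 12.95 now tray [22.   6.7] z 86.6 F [0.1 0.3 0.3] grip 12.1
world [542.3 103.5  86. ] shift units [ 0.002 -0.159  0.003] turn units [ 0.    -0.    -0.253]
(array([325.1, 216.2]), np.int32(329), array([44.3,  1.6]))
(array([492.1, 326.5]), np.int32(194), array([-47.4, -84.6]))
```

View pics/w8.png

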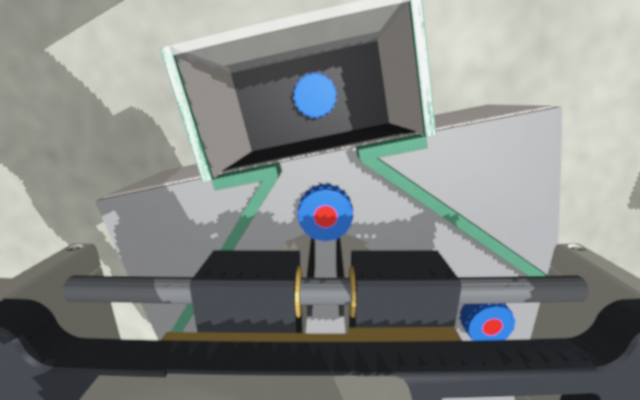

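Blue3 is at the gate mouth (325,216). I'll do the final push while straightening the heading.

```bash

python3 -m inch '[[[0,-0.02,0,0,0,-0.04,0.74],[0,-0.04,0,0,0,-0.08,0.74],[0.001,-0.06,0,0,0,-0.12,0.74],[0.001,-0.085,0,0,0,-0.16,0.74],[0.002,-0.11,0,0,0,-0.2,0.74],[0.002,-0.135,0,0,0,-0.24,0.74],[0.002,-0.158,0,0,0,-0.253,0.74],[0.002,-0.158,0,0,0,-0.253,0.74],[0.002,-0.158,0,0,0,-0.253,0.74],[0.002,-0.158,0,0,0,-0.253,0.74]]]'
python3 go.py -80 -108 112 36
python3 - <<'E'
from plant import bot
import cv2
im=bot.capture('wrist'); cv2.imwrite('pics/w9.png',im[:,:,::-1])
E
```

```text
time: 14.25
tool_pos: [542.9, 103.2, 86.5]
tcp_rot: [3.141, -0.0, 1.371]
contact_force: [0.1, 0.2, -0.0]
grip_width: 11.8
t 14.25 now tray [52.4  0.2] z 86.5 F [ 0.1  0.2 -0. ] grip 11.8
world [694.1 183.  112. ] shift units [ 0.541  0.662 -0.127] turn units [ 0.    -0.    -0.801]
```

View pics/w9.png

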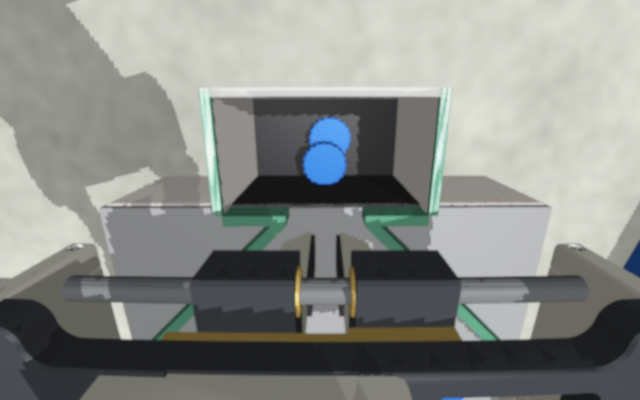

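Both caps are in the slot, at (330,135) and (325,163). Next is blue1, which needs a curved push away from the side wall.

```bash
python3 go.py -81.6 -97 112 20
```

```text
t 14.3 now tray [52.4  0.2] z 86.5 F [ 0.1 -0.3 -0. ] grip 12.1
world [693.5 171.9 112. ] shift units [ 0.486  0.67  -0.127] turn units [ 0.    -0.    -0.445]
```

```bash

python3 -m inch '[[[0,0.05,-0.08,0,0,0,0.74],[0,0.12,-0.17,0,0,-0.05,0.74],[0.1,0.25,-0.17,0,0,-0.12,0.74],[0.2,0.38,-0.17,0,0,-0.2,0.74],[0.3,0.5,-0.17,0,0,-0.28,0.74],[0.4,0.6,-0.17,0,0,-0.36,0.74],[0.486,0.67,-0.17,0,0,-0.445,0.74],[0.486,0.67,-0.15,0,0,-0.445,0.74],[0.486,0.67,-0.127,0,0,-0.445,0.74],[0.486,0.67,-0.127,0,0,-0.445,0.74]]]'
python3 go.py -81.6 -97 86 20
python3 - <<'E'
from plant import bot
from h import *; from caps import caps
D=np.load('tray.npz');R,t=D['R'],D['t']
o=bot.get_obs(); im=bot.capture('wrist'); cv2.imwrite('pics/w10.png',im[:,:,::-1])
for c in caps(im,bot.camera_params('wrist'),o,R,t): print(c)
E
```

```text
time: 15.55
tool_pos: [692.5, 171.2, 111.3]
tcp_rot: [-3.14, 0.0, 1.719]
contact_force: [0.5, 0.1, 0.5]
grip_width: 12.1
t 15.55 now tray [-80.8 -96.2] z 111.3 F [0.5 0.1 0.5] grip 12.1
world [693.5 171.9  86. ] shift units [0.003 0.006 0.126] turn units [-0.002  0.    -0.001]
(array([325.9, 182.5]), np.int32(272), array([-48. , -84.9]))
```

View pics/w10.png

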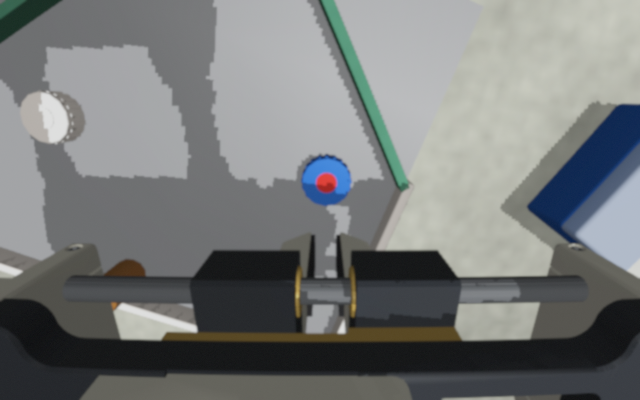

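Blue1 is centred at (326,182). I'll descend and make contact.

```bash

python3 -m inch '[[[0.003,0.005,0.05,0,0,0,0.74],[0.003,0.005,0.1,0,0,0,0.74],[0.003,0.005,0.128,0,0,0,0.74],[0.003,-0.01,0.128,0,0,0,0.74],[0.003,-0.03,0.128,0,0,0,0.74],[0.003,-0.05,0.128,0,0,0,0.74],[0.003,-0.07,0.128,0,0,0,0.74],[0.003,-0.085,0.128,0,0,0,0.74],[0.003,-0.1,0.128,0,0,0,0.74],[0.003,-0.105,0.128,0,0,0,0.74]]]'
python3 - <<'E'
from plant import bot
from h import *; from caps import caps
D=np.load('tray.npz');R,t=D['R'],D['t']
o=bot.get_obs(); im=bot.capture('wrist'); cv2.imwrite('pics/w11.png',im[:,:,::-1])
for c in caps(im,bot.camera_params('wrist'),o,R,t): print(c)
E
python3 go.py -55.8 -88.7 86 25|tail -1;python3 go.py -38.1 -80.2 86 38|tail -1;python3 go.py -5.4 -47.1 86 48
```

```text
time: 16.85
tool_pos: [672.5, 169.4, 86.4]
tcp_rot: [3.141, -0.0, 1.72]
contact_force: [0.5, -0.1, -0.1]
grip_width: 12.0
(array([325.1, 216.3]), np.int32(334), array([-40.1, -82.7]))
world [666.6 168.9  86. ] shift units [ 0.002 -0.029  0.002] turn units [ 0.    -0.    -0.111]
world [647.5 164.1  86. ] shift units [-0.008 -0.127  0.002] turn units [ 0.  -0.  -0.4]
t 16.9 now tray [-61.4 -90.3] z 86.4 F [-0.3 -0.8  0.3] grip 12.3
world [608.9 138.1  86. ] shift units [-0.107 -0.337  0.002] turn units [ 0.    -0.    -0.622]
```

View pics/w11.png

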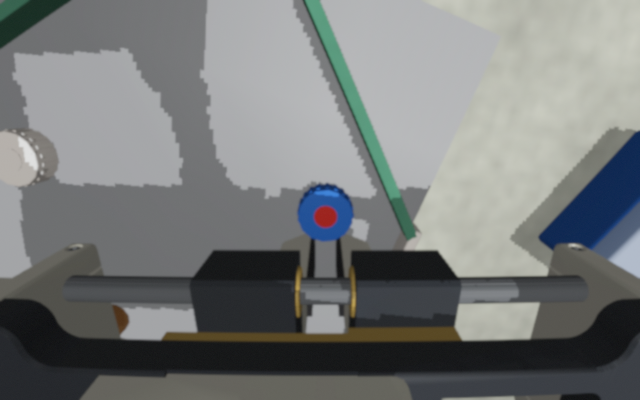

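```bash

python3 -m inch '[[[0.001,-0.015,0,0,0,-0.055,0.74],[0.002,-0.029,0,0,0,-0.111,0.74],[0.001,-0.053,0,0,0,-0.185,0.74],[-0.002,-0.078,0,0,0,-0.255,0.74],[-0.005,-0.102,0,0,0,-0.33,0.74],[-0.01,-0.127,0,0,0,-0.4,0.74],[-0.026,-0.16,0,0,0,-0.44,0.74],[-0.043,-0.195,0,0,0,-0.48,0.74],[-0.06,-0.23,0,0,0,-0.52,0.74],[-0.07,-0.255,0,0,0,-0.55,0.74]]]'
python3 - <<'E'
from plant import bot
from h import *; from caps import caps
D=np.load('tray.npz');R,t=D['R'],D['t']
o=bot.get_obs(); im=bot.capture('wrist'); cv2.imwrite('pics/w12.png',im[:,:,::-1])
for c in caps(im,bot.camera_params('wrist'),o,R,t): print(c)
E
python3 go.py -5.4 -47.1 86 48;python3 go.py 10 -27 86 38|tail -1
```

```text
time: 18.15
tool_pos: [623.8, 147.5, 86.4]
tcp_rot: [-3.142, -0.0, 2.154]
contact_force: [-0.0, -0.0, 0.0]
grip_width: 11.8
(array([325.1, 216.2]), np.int32(337), array([ -2.2, -42.9]))
t 18.2 now tray [-17.7 -59. ] z 86.4 F [ 0.5  0.1 -0.7] grip 12.1
world [608.9 138.1  86. ] shift units [ 0.001 -0.086  0.002] turn units [-0.001 -0.    -0.069]
world [589.9 121.5  86. ] shift units [-0.016 -0.211  0.002] turn units [-0.001 -0.     0.153]
```

View pics/w12.png

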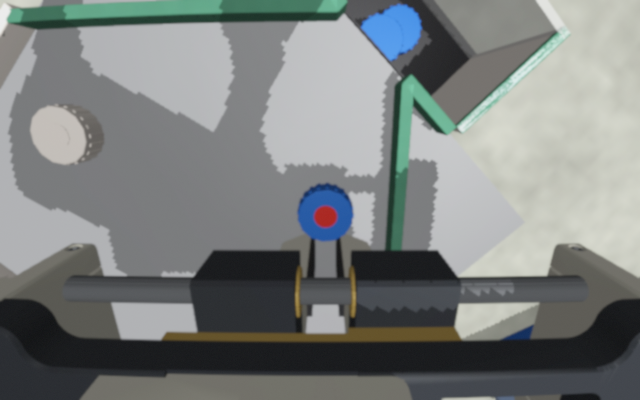

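Blue1 follows the turn well and is still held at (325,216).

```bash
for a in "1.8 -38.2 86 45" "13.8 -22.5 86 33" "26.2 -10.1 86 18" "37.2 -3.4 86 6" "53 0 86 0"; do python3 go.py $a|tail -1; done
```

```text
world [600.1 130.8  86. ] shift units [-0.005 -0.143  0.002] turn units [-0.001 -0.    -0.003]
world [585.2 117.8  86. ] shift units [-0.018 -0.241  0.002] turn units [-0.001 -0.     0.264]
world [570.6 108.1  86. ] shift units [-0.018 -0.328  0.002] turn units [-0.001 -0.     0.597]
world [558.5 103.7  86. ] shift units [-0.003 -0.391  0.002] turn units [-0.001 -0.     0.864]
world [542.3 103.5  86. ] shift units [ 0.04  -0.459  0.002] turn units [-0.001  0.     0.997]
```

```bash

python3 -m inch '[[[-0.001,-0.036,0,0,0,0,0.74],[-0.002,-0.072,0,0,0,0,0.74],[-0.004,-0.108,0,0,0,0,0.74],[-0.005,-0.143,0,0,0,0,0.74],[-0.009,-0.176,0,0,0,0.09,0.74],[-0.014,-0.209,0,0,0,0.18,0.74],[-0.018,-0.241,0,0,0,0.264,0.74],[-0.018,-0.27,0,0,0,0.375,0.74],[-0.018,-0.3,0,0,0,0.486,0.74],[-0.018,-0.328,0,0,0,0.597,0.74]]]'
python3 - <<'E'
from plant import bot
from h import *; from caps import caps
D=np.load('tray.npz');R,t=D['R'],D['t']
o=bot.get_obs(); im=bot.capture('wrist'); cv2.imwrite('pics/w13.png',im[:,:,::-1])
for c in caps(im,bot.camera_params('wrist'),o,R,t): print(c)
E
for a in "37.2 -3.4 86 6" "53 0 86 0"; do python3 go.py $a; done
```

```text
time: 19.45
tool_pos: [571.0, 108.6, 86.4]
tcp_rot: [3.142, -0.0, 1.68]
contact_force: [-0.3, -0.6, -0.9]
grip_width: 11.8
(array([325.1, 216.3]), np.int32(334), array([47.6, -3.9]))
t 19.5 now tray [ 26.4 -10.3] z 86.3 F [-0.1  0.  -0.2] grip 12.3
world [558.5 103.7  86. ] shift units [-0.017 -0.062  0.002] turn units [-0.001  0.     0.256]
t 19.5 now tray [ 26.4 -10.3] z 86.3 F [-0.1  0.  -0.2] grip 12.3
world [542.3 103.5  86. ] shift units [-0.009 -0.142  0.002] turn units [-0.001  0.     0.389]
```

View pics/w13.png

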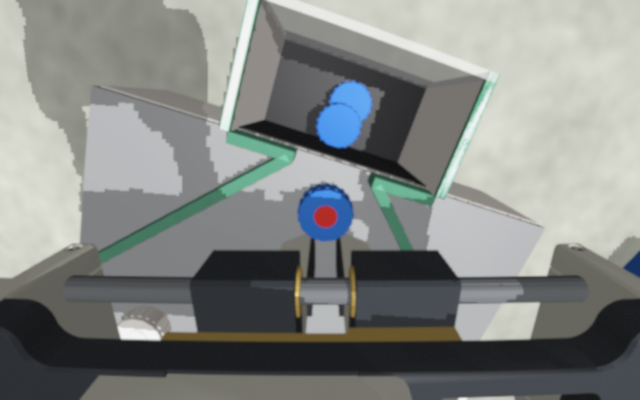

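The cap is at the gate mouth (325,216), so this is the final push.

```bash

python3 -m inch '[[[-0.005,-0.02,0,0,0,0.085,0.74],[-0.011,-0.041,0,0,0,0.17,0.74],[-0.017,-0.062,0,0,0,0.256,0.74],[-0.015,-0.084,0,0,0,0.3,0.74],[-0.013,-0.107,0,0,0,0.34,0.74],[-0.01,-0.13,0,0,0,0.389,0.74],[-0.009,-0.144,0,0,0,0.389,0.74],[-0.009,-0.144,0,0,0,0.389,0.74],[-0.009,-0.144,0,0,0,0.389,0.74],[-0.009,-0.144,0,0,0,0.389,0.74]]]'
python3 - <<'E'
from plant import bot
import cv2
im=bot.capture('wrist'); cv2.imwrite('pics/w14.png',im[:,:,::-1])
E
```

```text
time: 20.75
tool_pos: [543.1, 103.9, 86.3]
tcp_rot: [3.141, -0.0, 1.378]
contact_force: [0.2, 0.0, 0.6]
grip_width: 12.0
```

View pics/w14.png

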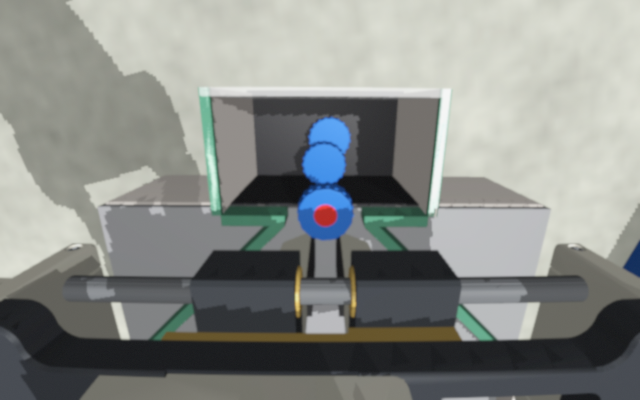

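The third cap is still balanced on the edge. I'll back off, nearly shut the fingers so they're narrower, and push a few millimetres further.

```bash

python3 -m inch '[[[0,0.02,0,0,0,0,0.74],[0,0.04,0,0,0,0,0.95],[0,0.04,0,0,0,0,0.95],[0,0.04,0,0,0,0,0.95],[0,0.02,0,0,0,0,0.95],[0,0,0,0,0,0,0.95],[0,-0.01,0,0,0,0,0.95],[0,-0.018,0,0,0,0,0.95],[0,-0.018,0,0,0,0,0.95],[0,-0.018,0,0,0,0,0.95]]]'
python3 - <<'E'
from plant import bot
import cv2
im=bot.capture('wrist'); cv2.imwrite('pics/w15.png',im[:,:,::-1])
E
python3 go.py 10 0 150 0
```

```text
time: 22.05
tool_pos: [539.5, 104.6, 86.3]
tcp_rot: [3.141, -0.0, 1.378]
contact_force: [0.6, 0.1, 0.2]
grip_width: 2.3
t 22.1 now tray [56.  -0.5] z 86.3 F [-0.5  0.4  0.9] grip 2.3
world [584.5  95.  150. ] shift units [-0.004  0.23  -0.318] turn units [ 0.    -0.     0.009]
```

View pics/w15.png

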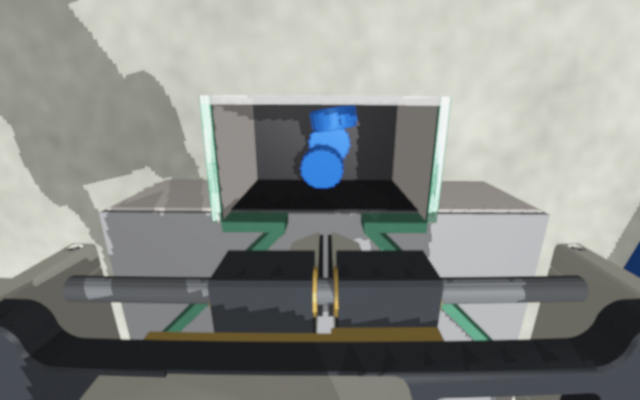

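All three caps are in the slot. I'll raise the arm and check.

```bash

python3 -m inch '[[[0,0.03,-0.08,0,0,0,0.95],[0,0.06,-0.2,0,0,0,0.95],[0,0.1,-0.35,0,0,0,0.95],[0,0.15,-0.5,0,0,0,0.95],[0,0.2,-0.6,0,0,0,0.95],[0,0.2,-0.7,0,0,0,0.95],[0,0.2,-0.75,0,0,0,0.95],[0,0.2,-0.75,0,0,0,0.95],[0,0.2,-0.75,0,0,0,0.95],[0,0.2,-0.75,0,0,0,0.95]]]'
python3 - <<'E'
from plant import bot
import cv2,numpy as np
im=bot.capture('wrist')[:,:,::-1]; s=bot.capture('scene')[:,:,::-1]; t=bot.capture('top')[:,:,::-1]
f=lambda a:cv2.resize(a,(400,300))
cv2.imwrite('pics/f1.png',np.vstack([np.hstack([f(im[0:300,120:520]),f(s[150:300,250:450])]),np.hstack([f(t[125:255,225:398]),f(s)])]))
E
```

```text
time: 23.35
tool_pos: [578.3, 96.9, 235.5]
tcp_rot: [-3.14, 0.0, 1.378]
contact_force: [0.2, -0.6, 0.6]
grip_width: 2.4
```

View pics/f1.png

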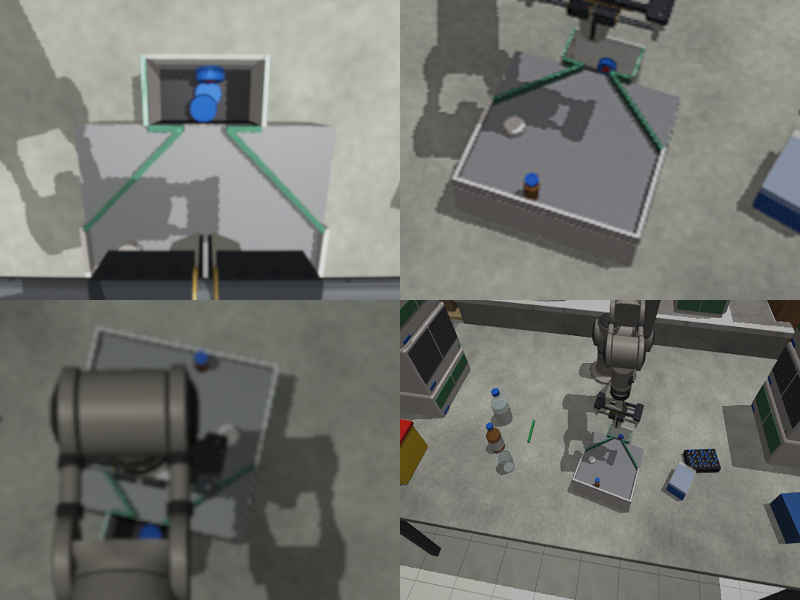

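```bash

python3 - <<'E'
from plant import bot
from h import *
D=np.load('tray.npz');R,t=D['R'],D['t']
p=bot.camera_params('wrist'); prev=None
for k in range(8):
    o=bot.get_obs(); im=bot.capture('wrist'); h=cv2.cvtColor(im,cv2.COLOR_RGB2HSV)
    m=(h[...,0]>100)&(h[...,0]<130)&(h[...,1]>120); m[150:]=0; m[:,:230]=0;m[:,420:]=0
    v,u=np.where(m); print(len(v),u.mean().round(2),v.mean().round(2),v.min(),v.max())
n,l,s,c=cv2.connectedComponentsWithStats(m.astype(np.uint8)); print(s,c)
for z in (20,40,60): print(z,(R.T@(cast(p,330,75,z,o)[:2]-t)).round(1))
cv2.imwrite('pics/f2.png',cv2.resize(im[40:140,230:420,::-1],None,fx=4,fy=4,interpolation=cv2.INTER_CUBIC))
E
```

```text
1405 326.2 93.01 65 121
1406 326.17 92.85 65 121
1407 326.16 92.78 65 121
1406 326.17 92.77 65 121
1412 326.22 92.69 65 121
1409 326.16 92.72 65 121
1412 326.17 92.7 65 121
1412 326.16 92.71 65 121
[[     0      0    640    400 254588]
 [   309     65     36     57   1412]] [[319.46307367 200.09228636]
 [326.15793201  92.70892351]]
20 [127.1  -6.4]
40 [125.5  -6. ]
60 [123.8  -5.7]
```

View pics/f2.png

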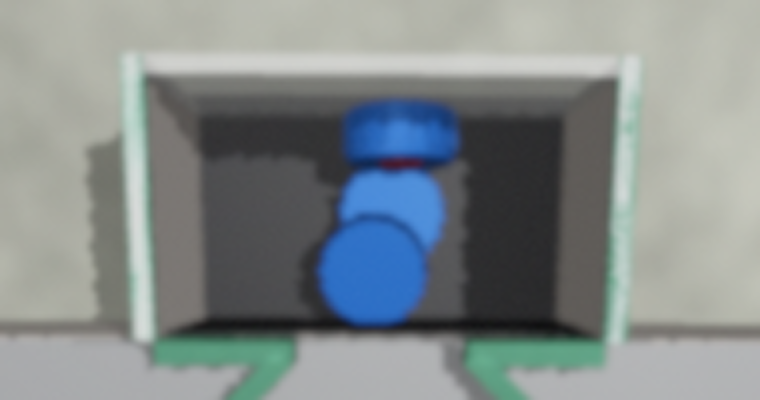

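All three caps are steady in the slot. The third stands on edge against the end wall at about x = 126 mm, which is inside the limit and low. I'm handing in.

```bash
python3 -c "
from plant import bot
print(bot.get_obs()['contact_force']); print(bot.close_job())"
```

```text
[ 0.09815513  0.74247549 -1.00487957]
the job is handed in; nothing more can be done
None
```

I swept all three blue caps through the gate one at a time with the near-shut fingertips, and each dropped into the slot. The job was handed in at about 24 s; no verdict is reported.

- **Blue caps:** the last pictures showed all three still in the slot. Two lie flat and overlapping. The third stands on edge against the end wall at about x = 126 mm. I did not measure its height, but a stack of three cannot bring a centre near 70 mm.
- **Everything else:** the white cap was still on the deck near the sidewall and the amber vial was upright. The bench objects looked undisturbed, judged by eye. The arm was raised clear with no contact force beyond noise.
- **What went wrong:** the third cap stopped on the edge on the first push. I backed off, nearly shut the fingers and pushed a few millimetres more.
- **What disagreed:** my first coarse tray fit from the top camera was about 6 mm off, so I replaced it with a fit to the funnel walls from the wrist camera.

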